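# Level the nozzle-bar seats with a packer

### The job

The two seats of the pinned aluminium block must carry packers to the same height before the filling machine's nozzle bar goes on, but one seat stands lower. From the spare packers on the black mat take the one that makes the two stacks equal, thread it over the two pins of the lower seat on top of the packer already there, so that it lies fully down and flat, and let go. Leave the other spare, both fitted packers and everything else where they are.

Things in the scene. Friction and masses are not known exactly. Their poses are not given: they have to be found in the camera images.
- seat_block: aluminium block fixed to the table, 190 mm (own x) by 200 mm (own y), 30 mm high, with two seats side by side along own y; origin at the centre of its underside, on the table. Each seat has two upright steel pins, 12 mm in diameter, centred 45 mm either side of the seat's middle along own x; their tops are 82 mm above the table, the last 8 mm tapering to 5 mm in diameter.
- seat_left (a point): middle of the seat on the block's +y side, on its top face (30 mm above the table), midway between its two pins
- seat_right (a point): middle of the seat on the block's -y side, on its top face, midway between its two pins
- fitted_thin: fitted blue packer, 10 mm thick, no tab, already lying over the pins of one seat (which one varies): flat metal plate 130 mm (own x) by 50 mm (own y) with two round through holes, 16 mm across, centred 45 mm either side of its middle along own x; origin at the centre of its underside, z up
- fitted_thick: fitted orange packer, 20 mm thick, no tab, already lying over the pins of the other seat: flat metal plate 130 mm (own x) by 50 mm (own y) with two round through holes, 16 mm across, centred 45 mm either side of its middle along own x; origin at the centre of its underside, z up
- mat: black rubber mat fixed to the table, 220 by 220 mm, 6 mm thick, on which the spare packers lie; origin at the centre of its underside
- spare_thin: spare blue packer, 10 mm thick, about 0.18 kg, lying on the mat: flat metal plate 130 mm (own x) by 50 mm (own y) with two round through holes, 16 mm across, centred 45 mm either side of its middle along own x; origin at the centre of its underside, z up. On its middle stands an upright lifting tab, 44 mm along own x, 12 mm thick along own y, rising 32 mm above the plate's top face: grip it across its 12 mm from above. The plate is the same turned end for end.
- spare_thick: spare orange packer, 20 mm thick, about 0.34 kg, lying on the mat: flat metal plate 130 mm (own x) by 50 mm (own y) with two round through holes, 16 mm across, centred 45 mm either side of its middle along own x; origin at the centre of its underside, z up. On its middle stands an upright lifting tab, 44 mm along own x, 12 mm thick along own y, rising 32 mm above the plate's top face: grip it across its 12 mm from above. The plate is the same turned end for end.
- jar: amber jar, 48 mm across, 75 mm high, standing; origin at the centre of its underside. A bystander.
- sample_bottle: clear sample bottle with red cap, 60 mm across, 150 mm high, standing; origin at the centre of its underside. A bystander.
- sample_bottle2: a second clear sample bottle like the first. A bystander.
- screwdriver: red screwdriver lying on the table beyond the work. A bystander.
- wrench: steel wrench lying on the table at the robot's right. A bystander.
- offcut: offcut of aluminium profile, 30 x 140 x 30 mm, lying at the robot's right. A bystander.
- hammer: hammer lying at the robot's left. A bystander.
Things that resemble listed ones, but are neither listed nor needed, are in the scene too. Several things have the shape of the spare_thin; the one meant has the colours described above.

How it is judged (in metres and radians):
At the end, for the whole second after the job is handed in: Blue spare at rest, flat (0.04 rad) on the fitted blue packer over both pins: underside 8-12.5 mm above that one's, centred within 7 mm each way, in line with the block within 0.12 rad. Fitted packers flat and within 9 mm of their start, orange spare within 30 mm (z of spare_thin in the frame of fitted_thin between 0.008 and 0.0125 m and x of spare_thin in the frame of fitted_thin between -0.007 and 0.007 m and y of spare_thin in the frame of fitted_thin between -0.007 and 0.007 m and angle between the x axis of spare_thin and the x axis of seat_block, either way round below 0.12 rad and angle between each of spare_thin, fitted_thin, fitted_thick's own z axis and vertical below 0.04 rad and linear speed of spare_thin below 0.02 m/s and distance of each of fitted_thin, fitted_thick from where it was at the start of the episode below 0.009 m and distance of spare_thick from where it was at the start of the episode below 0.03 m); the robot touches nothing.
It fails at once if a bystander is shifted by more than 50 mm or knocked over (distance of any of jar, sample_bottle, sample_bottle2, screwdriver, wrench, offcut, hammer from where it was at the start of the episode above 0.05 m or angle between any of jar, sample_bottle, sample_bottle2's own z axis and vertical above 0.5 rad).
It fails at once if the orange spare is moved by more than 30 mm (distance of spare_thick from where it was at the start of the episode above 0.03 m).
It fails at once if a fitted packer is lifted off its seat or shoved by more than 15 mm (distance of any of fitted_thin, fitted_thick from where it was at the start of the episode above 0.015 m).
It also fails if it takes over 51 s, if anything falls off the work surface, if the arm or the gripper's body presses on something with over 40 N, if the wrist force passes 120 N, or if a joint passes its speed limit or range.

### The arm

A 7-joint arm with a two-finger parallel gripper is mounted at the origin on the work surface. World frame = base frame: x ahead of the robot, y to its left, z up, the work surface at z = 0. Lengths are in mm, angles in rad, forces in N, time in s.
With the tool pointing down it reaches from about 400 to 925 mm from the base axis. Payload 5.6 kg.
Tool frame: the origin (TCP) lies midway between the tips of the shut fingers; the grasp point (between the pads) lies 19 mm behind it; z points along the fingers, x is the direction in which the jaws open and shut, and the axes are right-handed (so a half turn about z gives the same grasp; the last joint's range is limited). The gripper opens to 85 mm and grips with 20 to 120 N. Pads are 22 mm wide; open, the fingers measure 114 mm over their backs; the gripper's body (76 mm by 85 mm) begins 54 mm behind the grasp point. The pads swing forward as they close: fully open they stand 13 mm farther back than shut.
Start: joints at [-1.259, 0.468, -0.012, 1.603, 0.006, 1.071, -0.056], TCP at [225.852, 609.507, 231.29] pointing down, gripper open.
Joint ranges: [-2.53, 2.53], [-0.31, 2.02], [-1.57, 1.55], [0.28, 2.44], [-1.29, 4.43], [0.15, 1.84], [-2.92, 2.92]. Speed limits (rad/s): [2.57, 2.57, 3.14, 3.14, 3.14, 3.14, 3.14].

### API

Orientations are given as a 3x3 rotation matrix whose columns are the frame's x, y, z axes.
In Python, from station import bot, cams, job, finder gives the robot as it stands.
- The arm moves only by the shell command python3 -m jog 'ROWS' [FORCE]. ROWS is a JSON object of lists of equal length, an entry for each row: "translation": the shift along the world's x, y, z in mm, a list of three; "turn": the turn, a rotation vector about the world's x, y, z in rad, a list of three; "claw": the opening, from 0 (shut) to 1 (fully open). A call has 1 to 10 rows; each row shifts and turns the commanded pose from where the row before left it; what a row does not reach is not made up. A row lasts 1/8 s, in which the tool goes at most 62.5 mm and 10.7 degrees, less where a joint would pass 70% of its speed; a pose out of reach is approached as far as the arm can. A call with a gripper value outside its range is refused whole. The fingers move at their own pace and stop on an object; FORCE is the grip in N (left out, the last holds). Time passes only in rows, so rows that do not move let the fingers close. It gives the time, the measured TCP pose, the force and the opening at its end, in the units of the state.
- bot.sense(): the state, without advancing time (a new reading comes with each control period).
- cams.snapshot(name): name is "scene" or "top"; returns the picture (480x640x3 uint8, red, green, blue); there is no depth.
- cams.camera_model(name): a dict with "vfov" (degrees; the focal length in pixels is half the picture's height over the tangent of half this angle, whatever the lens; pixels are square), "cx", "cy" (the principal point, pixels), "rvec" (rotation vector, rad) and "tvec" (3), from world to camera coordinates, as OpenCV has them. Camera axes: x right, y down, z forward; pixel columns grow to the right and rows downward; lengths in mm; the calibration is good to about 2 mm. A picture is of the moment at which its call begins. camera_model takes no time and is no camera call.
- job.job_done(): hands the job in, once; it reports no verdict.
Trained networks look in the newest picture that a camera, given by its name, has taken for a name from the list of things; names that differ only in an ending like _2 or _b are one class to them, and where a whole thing is asked for, a point or a joint stands for the part that bears it (a point fixed in the world has none). Each returns a list of dicts, best first, with "conf" (0 to 1); they miss things now and then, are a little off and sometimes report something else, mostly with a low value. They report only what shows in the picture. A call takes as long as a camera call. They do not tell look-alikes from the thing itself.
- finder.boxes_of(label, camera): "bbox" ([left, top, right, bottom] in pixels, round what is visible of it).
- finder.regions_of(label, camera): "region" (480x640 bool, what is visible of it) and "bbox" ([left, top, right, bottom] in pixels, round what is visible of it).
The state is a dict: "time": time; "joints": joint angles; "dq": joint speeds; "effort": joint torques, N m; "tool_pos": TCP position; "eef_rot": TCP orientation; "wrist_force": force on the tool from outside, world axes, zero at the start; "ft_torque": the same for the moment, N m; "finger_gap": opening from 0.0 (shut) to 1.0 (fully open).
Only numpy, scipy, OpenCV 4.12 (cv2) and the standard library are available. Lean on these libraries where they do the work, as an engineer would, in place of code of your own. Each camera call takes 0.05 s, during which the arm holds its last target.

## Working session

There is one attempt and no reset: what is moved stays moved. The work goes in short steps, Python scripts to look and compute and a shell command to move; the robot and the scene stay as the last step left them, time stands still between calls to the robot, and variables do not carry over. Pictures are saved under pics/ and viewed, and the job is handed in when it is done.

```bash
mkdir -p pics; ls; python3 - <<'E'
from station import bot,cams
import cv2
for n in ("scene","top"):
    cv2.imwrite(f"pics/{n}0.png",cams.snapshot(n)[:,:,::-1]); print(n,cams.camera_model(n))
s=bot.sense();print(s)
E
```

```text
pics
scene {'vfov': 48.612816054453354, 'cx': 317.71712536646817, 'cy': 243.90698580203653, 'rvec': array([ 1.72074781,  1.85455126, -0.7161544 ]), 'tvec': array([ -33.99580515, -350.74410755, 1915.93171493])}
top {'vfov': 43.287060257228944, 'cx': 320.77762750194427, 'cy': 242.7314777382626, 'rvec': array([ 2.13606947, -2.1857926 ,  0.16031254]), 'tvec': array([  42.57789972,  521.36468342, 1415.56929036])}
{'time': 0.1, 'joints': array([-1.25897501,  0.46831407, -0.01160921,  1.6035225 ,  0.00598726,
        1.07140298, -0.05626844]), 'dq': array([ 0.0012363 , -0.00068742, -0.0006142 , -0.00317213,  0.00089602,
        0.00096062,  0.00184463]), 'effort': array([ 4.32127872e-04, -5.33525670e+01,  2.11904902e-02, -2.51968396e+01,
        1.14849274e-02,  4.33994734e-03,  4.30848019e-06]), 'tool_pos': array([225.70598805, 609.02193261, 230.42112454]), 'eef_rot': array([[ 3.47453720e-01,  9.37697018e-01, -4.63454874e-04],
       [ 9.37695752e-01, -3.47454014e-01, -1.54422972e-03],
       [-1.60904886e-03,  1.01968695e-04, -9.99998700e-01]]), 'wrist_force': array([0.38601118, 0.07703245, 0.94601285]), 'ft_torque': array([-0.01334844,  0.06185532, -0.03966232]), 'finger_gap': 0.9999182886844431}
```

View pics/scene0.png

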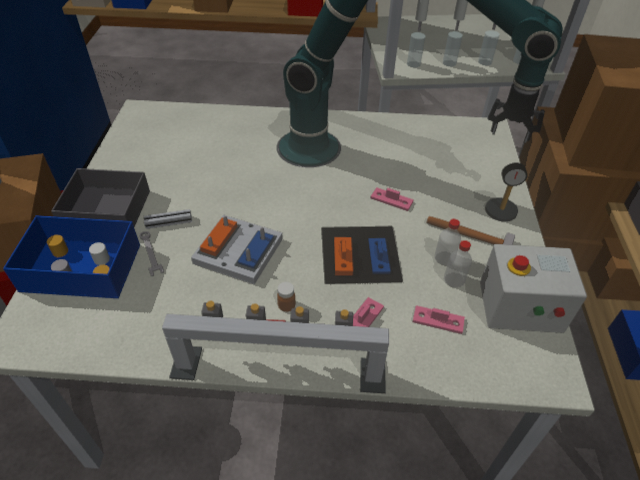

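View pics/top0.png

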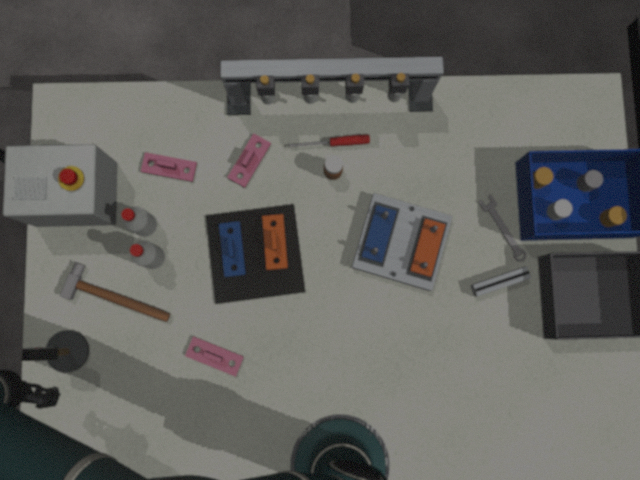

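```bash
cat > h.py <<'E'
import numpy as np,cv2
from station import bot,cams,finder
def cam(n):
    m=cams.camera_model(n); f=240/np.tan(np.radians(m['vfov']/2))
    return np.array([[f,0,m['cx']],[0,f,m['cy']],[0,0,1]]),np.array(m['rvec']),np.array(m['tvec'])
def proj(P,n):
    K,r,t=cam(n); return cv2.projectPoints(np.asarray(P,float).reshape(-1,1,3),r,t,K,None)[0][:,0]
def unproj(px,z,n):
    K,r,t=cam(n); R=cv2.Rodrigues(r)[0]
    d=np.linalg.inv(K)@np.array([px[0],px[1],1.]); d=R.T@d; c=-R.T@t
    return c+d*(z-c[2])/d[2]
E
python3 - <<'E'
from h import *
ims={}
for n in ("top","scene"):
    im=cams.snapshot(n)[:,:,::-1].copy(); ims[n]=im
    for l in ("spare_thin","fitted_thin","fitted_thick","spare_thick","seat_block"):
        for d in finder.regions_of(l,n)[:4]:
            m=d['region'].astype(np.uint8)
            c=np.argwhere(m).mean(0)[::-1]
            print(n,l,round(d['conf'],2),c.round(1),m.sum(),cv2.minAreaRect(np.argwhere(m)[:,::-1].astype(np.float32)))
a=cv2.resize(ims['top'][190:310,200:300],None,fx=5,fy=5,interpolation=cv2.INTER_CUBIC)
b=cv2.resize(ims['top'][185:300,340:460],None,fx=5,fy=5,interpolation=cv2.INTER_CUBIC)
cv2.imwrite('pics/a.png',a);cv2.imwrite('pics/b.png',b)
c=cv2.resize(ims['scene'][210:290,185:410],None,fx=3.5,fy=3.5,interpolation=cv2.INTER_CUBIC);cv2.imwrite('pics/c.png',c)
E
```

```text
top spare_thin 0.92 [168.3 166.3] 1067 ((168.10226440429688, 166.357177734375), (54.99026107788086, 21.008525848388672), 9.039483070373535)
top spare_thin 0.81 [248.5 159.9] 1132 ((248.3626708984375, 159.5264434814453), (22.347930908203125, 53.639686584472656), 30.73548698425293)
top spare_thin 0.7 [213.6 355.8] 1066 ((213.86953735351562, 355.77362060546875), (54.38954162597656, 21.347976684570312), 22.47943687438965)
top spare_thin 0.69 [231.4 248.5] 1115 ((231.1732635498047, 248.73268127441406), (54.42853546142578, 22.089824676513672), 84.2894058227539)
top fitted_thin 0.92 [378.3 233.6] 1098 ((378.3958435058594, 233.25318908691406), (21.65196418762207, 54.7052001953125), 15.780752182006836)
top fitted_thick 0.6 [426.9 247.5] 1174 ((426.9599304199219, 247.42877197265625), (22.417800903320312, 55.54376220703125), 15.64224624633789)
top spare_thick 0.71 [400.6 241.9] 4211 ((401.49407958984375, 241.37832641601562), (83.43119812011719, 78.65489959716797), 15.64224624633789)
top spare_thick 0.59 [274.1 241.7] 1044 ((274.2069091796875, 241.48277282714844), (53.97956848144531, 20.92746162
[... 1265 characters left out ...]
ick 0.24 [342.8 256.3] 733 ((343.2215270996094, 255.98770141601562), (38.9399528503418, 20.08014678955078), 86.8201675415039)
scene spare_thick 0.79 [342.6 255.7] 610 ((342.4108581542969, 255.60891723632812), (38.10992431640625, 17.413150787353516), 84.2894058227539)
scene spare_thick 0.37 [238.4 251.5] 2637 ((235.8373260498047, 247.45840454101562), (78.79911804199219, 59.220943450927734), 19.536653518676758)
scene spare_thick 0.26 [458.2 264.8] 899 ((458.60003662109375, 263.20001220703125), (23.400854110717773, 48.699073791503906), 18.434947967529297)
scene seat_block 0.66 [238.3 251.5] 2620 ((236.3988800048828, 247.2914581298828), (80.07292938232422, 58.709869384765625), 19.13364601135254)
```

View pics/a.png

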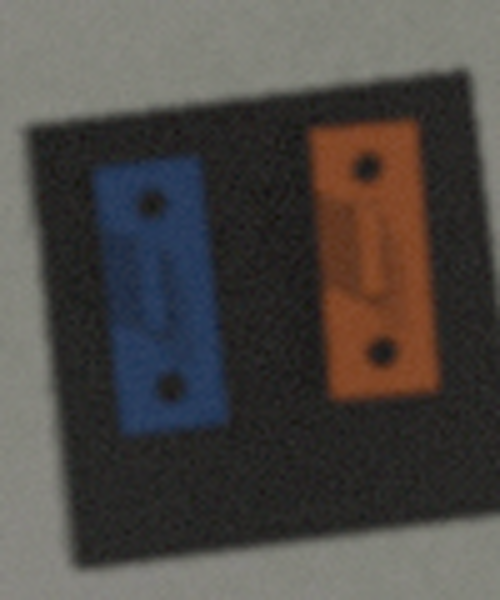

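View pics/b.png

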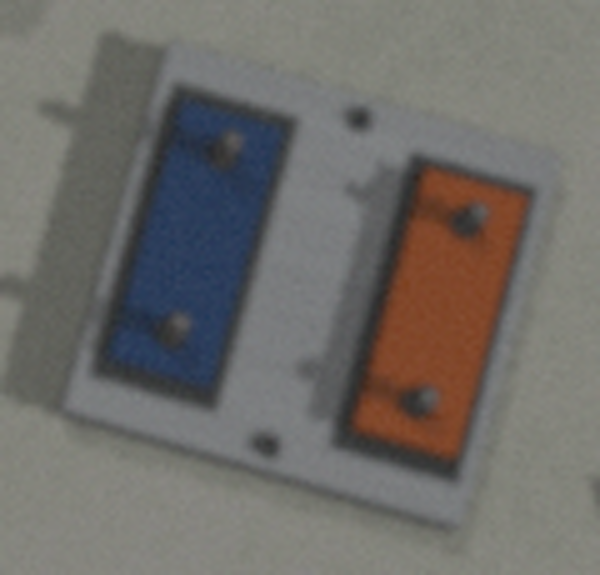

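View pics/c.png

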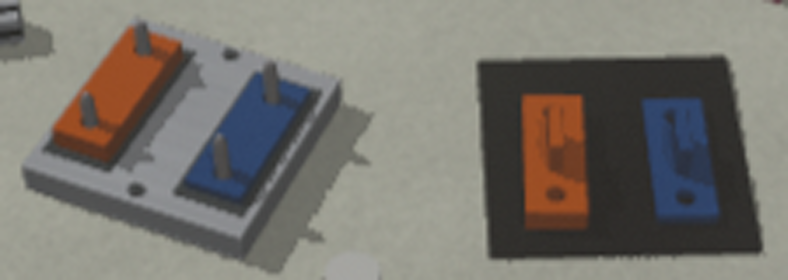

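```bash
cat > fit.py <<'E'
from h import *
from scipy.optimize import minimize
def mask(im,col):
    h=cv2.cvtColor(im,cv2.COLOR_RGB2HSV); H,S,V=h[...,0],h[...,1],h[...,2]
    return ((H>100)&(H<130)&(S>90)) if col=='b' else ((H<18)&(S>120))
def box(x,y,yaw,z0,z1,lx=130,ly=50):
    c,s=np.cos(yaw),np.sin(yaw)
    return [(x+c*a-s*b,y+s*a+c*b,z) for z in (z0,z1) for a in(-lx/2,lx/2) for b in(-ly/2,ly/2)]
S=8
def sil(P,n,win):
    p=(proj(P,n)-[win[0],win[1]]+0.5)*S
    m=np.zeros(((win[3]-win[1])*S,(win[2]-win[0])*S),np.float32)
    cv2.fillConvexPoly(m,cv2.convexHull(np.round(p*16).astype(np.int32)),1,shift=4)
    return cv2.resize(m,None,fx=1/S,fy=1/S,interpolation=cv2.INTER_AREA)
def fitplate(ims,wins,col,z0,th,x0,top_only=True,tab=False):
    M={}
    for n,w in wins.items():
        m=mask(ims[n],col).astype(np.uint8)[w[1]:w[3],w[0]:w[2]]
        m=cv2.morphologyEx(m,cv2.MORPH_CLOSE,cv2.getStructuringElement(cv2.MORPH_ELLIPSE,(9,9)))
        M[n]=m.astype(np.float32)
    def cost(v,per=False):
        c=0
        for n,w in wins.items():
            b=box(*v[:2],v[2],z0,z0+th); 
            if n=='top' and top_only: b=b[4:]
            s=sil(b,n,w); c+=np.abs(s-M[n]).sum()
        return c
    best=None
    for k in range(4):
        r=minimize(cost,x0,method='Nelder-Mead',options=dict(initial_simplex=[x0,np.add(x0,[8,0,0]),np.add(x0,[0,8,0]),np.add(x0,[0,0,.08])],xatol=.02,fatol=.05)); x0=r.x
    return r.x,r.fun
E
python3 - <<'E'
from fit import *
ims={n:cams.snapshot(n) for n in("top","scene")}
np.savez('ims.npz',**ims)
for name,col,z0,th,pt,wt,ws in (("spare_thin",'b',6,10,(231.4,248.5),(205,205,256,295),(362,228,402,284)),
  ("fitted_thin",'b',30,10,(378.3,233.6),(350,190,402,280),(230,220,285,280)),
  ("fitted_thick",'o',30,20,(427,247),(402,205,455,290),(192,208,246,268)),
  ("spare_thick",'o',6,20,(274,241),(255,205,295,280),(325,228,361,284))):
    g=unproj(pt,z0+th,"top"); yaw={'s':0.05,'f':-.25}[name[0]]
    for cs in (("top",),("scene",),("top","scene")):
        w={k:v for k,v in (("top",wt),("scene",ws)) if k in cs}
        print(name,cs,*fitplate(ims,w,col,z0,th,[g[0],g[1],yaw]))
E
```

```text
spare_thin ('top',) [5.15249097e+02 2.45936839e+02 1.02362817e-01] 77.9375
spare_thin ('scene',) [5.11169073e+02 2.47825735e+02 8.71779974e-02] 39.0625
spare_thin ('top', 'scene') [5.14390675e+02 2.46881615e+02 9.48575575e-02] 143.03125
fitted_thin ('top',) [ 5.41111726e+02 -1.08436489e+02 -3.12419882e-01] 39.75
fitted_thin ('scene',) [ 5.36626968e+02 -1.08330934e+02 -3.05514135e-01] 79.28125
fitted_thin ('top', 'scene') [ 5.40800483e+02 -1.08376310e+02 -3.14341947e-01] 127.21875
fitted_thick ('top',) [ 5.04317504e+02 -2.21994727e+02 -3.12736286e-01] 52.625Traceback (most recent call last):
  File "<stdin>", line 11, in <module>
  File "fit.py", line 30, in fitplate
    r=minimize(cost,x0,method='Nelder-Mead',options=dict(initial_simplex=[x0,np.add(x0,[8,0,0]),np.add(x0,[0,8,0]),np.add(x0,[0,0,.08])],xatol=.02,fatol=.05)); x0=r.x
    res = _minimize_neldermead(fun, x0, args, callback, bounds=bounds,
                               **options)
    fxr = func(xr)
    fx = function(np.copy(x), *(wrapper_args + args))
  File "fit.py", line 26, in cost
    s=sil(b,n,w); c+=np.abs(s-M[n]).sum()
  File "fit.py", line 11, in sil
    p=(proj(P,n)-[win[0],win[1]]+0.5)*S
       ~~~~^^^^^
  File "h.py", line 7, in proj
    K,r,t=cam(n); return cv2.projectPoints(np.asarray(P,float).reshape(-1,1,3),r,t,K,None)[0][:,0]
          ~~~^^^
  File "h.py", line 4, in cam
    m=cams.camera_model(n); f=240/np.tan(np.radians(m['vfov']/2))
ValueError: time passes only in moves, steps and waits
```

```bash
python3 - <<'E'
from station import cams
import pickle
pickle.dump({n:cams.camera_model(n) for n in("top","scene")},open('cam.pkl','wb'))
E
sed -i 's/    m=cams.camera_model(n); /    m=CM[n]; /; s/^from station.*/from station import bot,cams,finder\nimport pickle\nCM=pickle.load(open("cam.pkl","rb"))/' h.py
python3 - <<'E'
from fit import *
ims=dict(np.load('ims.npz'))
from h import CM
for n in CM: print(n,CM[n].keys())
def crop(n,x0,y0,x1,y1,f,items,out):
    a=cv2.resize(ims[n][y0:y1,x0:x1,::-1],None,fx=f,fy=f,interpolation=cv2.INTER_CUBIC)
    for P,c,cl in items:
        p=(proj(P,n)-[x0,y0]+.5)*f
        if cl: cv2.polylines(a,[np.round(p*16).astype(np.int32)],True,c,1,cv2.LINE_AA,4)
        else:
            for q in p: cv2.circle(a,tuple(np.round(q).astype(int)),2,c,-1)
    cv2.imwrite(out,a)
def rect(x,y,yaw,z,lx=130,ly=50): 
    b=box(x,y,yaw,z,z,lx,ly); return [b[0],b[1],b[3],b[2]]
def circ(x,y,yaw,dx,r,z):
    cx,cy=x+dx*np.cos(yaw),y+dx*np.sin(yaw); t=np.linspace(0,6.283,24)
    return np.c_[cx+r*np.cos(t),cy+r*np.sin(t),0*t+z]
s=(515.2,245.9,.1024); f=(541.1,-108.4,-.3124)
its=[(rect(*s,16),(0,255,255),1),(circ(*s,45,8,16),(0,255,255),1),(circ(*s,-45,8,16),(0,255,255),1),(rect(*s,48,44,12),(0,255,0),1)]
itf=[(rect(*f,40),(0,255,255),1)]+[(circ(*f,d,r,z),c,1) for d in(45,-45) for r,z,c in((6,40,(255,255,0)),(2.5,82,(0,0,255)))]
crop('top',205,205,260,295,6,its,'pics/o1.png'); crop('top',350,190,410,280,6,itf,'pics/o2.png')
crop('scene',355,225,410,285,9,its,'pics/o3.png'); crop('scene',225,215,290,285,8,itf,'pics/o4.png')
i=[cv2.imread(f'pics/o{k}.png') for k in(1,2,3,4)]
H=540
i=[cv2.copyMakeBorder(x,0,560-x.shape[0],0,0,0) for x in i]
cv2.imwrite('pics/ot.png',np.hstack(i[:2]));cv2.imwrite('pics/os.png',cv2.resize(np.hstack(i[2:]),None,fx=.78,fy=.78))
E
```

```text
top dict_keys(['vfov', 'cx', 'cy', 'rvec', 'tvec'])
scene dict_keys(['vfov', 'cx', 'cy', 'rvec', 'tvec'])
```

View pics/ot.png

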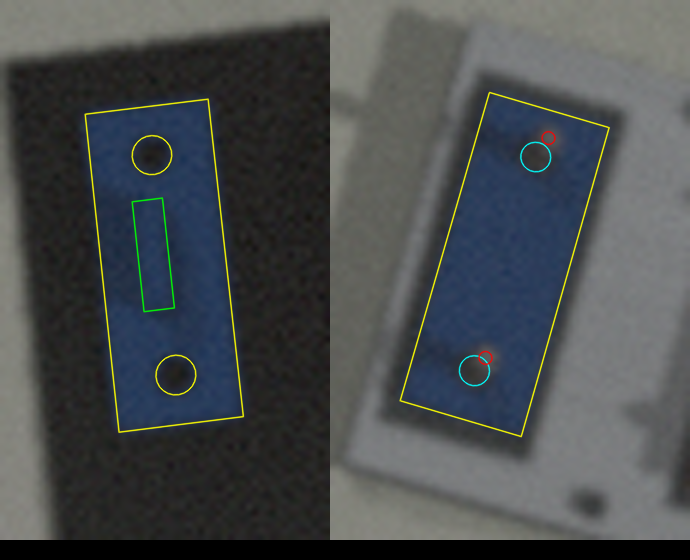

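View pics/os.png

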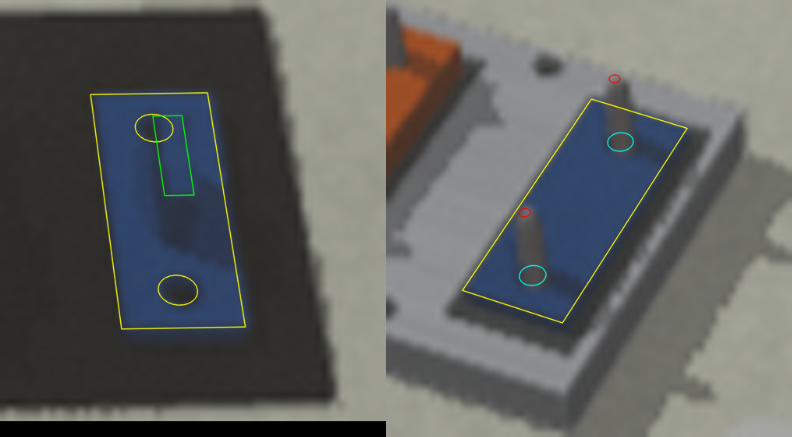

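Candidates in top view: blue spare on mat (232,249), orange spare (274,242), pink look-alikes (168,167), (248,160), (213,355), and the fitted blue (377,234, no tab). I choose the blue one on the mat at (232,249). The crop shows it is blue with a tab, and the projected outline and holes fit it. The fitted blue is on the left seat, which is the lower one.

```bash
python3 -m jog '{"translation":[[29,-36,0],[29,-36,0],[29,-36,0],[29,-36,0],[29,-36,0],[29,-36,0],[29,-36,0],[29,-36,-10],[29,-36,-20],[28.5,-39,-30]],"turn":[[0,0,0.046],[0,0,0.046],[0,0,0.046],[0,0,0.046],[0,0,0.046],[0,0,0.046],[0,0,0.046],[0,0,0.046],[0,0,0.046],[0,0,0.043]],"claw":[1,1,1,1,1,1,0.6,0.6,0.6,0.6]}' 40
python3 -m jog '{"translation":[[0,0,0],[0,0,0]],"turn":[[0,0,0],[0,0,0]],"claw":[0.6,0.6]}'
python3 - <<'E'
from h import *
im=cams.snapshot('top');cv2.imwrite('pics/t1.png',cv2.resize(im[160:320,180:380,::-1],None,fx=4,fy=4-.25))
cv2.imwrite('pics/s1.png',cams.snapshot('scene')[:,:,::-1])
s=bot.sense();print(s['time'],s['tool_pos'],s['eef_rot'],np.arctan2(s['eef_rot'][1,0],s['eef_rot'][0,0])-np.pi/2,s['finger_gap'])
E
```

```text
time: 2.05
tool_pos: [517.0, 246.0, 171.8]
eef_rot: [[-0.104, 0.995, 0.003], [0.995, 0.104, 0.002], [0.001, 0.003, -1.0]]
wrist_force: [0.5, -0.2, 0.9]
finger_gap: 0.603
time: 2.3
tool_pos: [515.2, 247.1, 171.4]
eef_rot: [[-0.102, 0.995, -0.0], [0.995, 0.102, 0.001], [0.001, -0.0, -1.0]]
wrist_force: [-0.1, 0.3, 0.2]
finger_gap: 0.595
2.4 [514.94758259 248.27411231 172.02778021] [[-1.04121039e-01  9.94564292e-01  8.22996459e-04]
 [ 9.94563800e-01  1.04119845e-01  1.38058192e-03]
 [ 1.28738721e-03  9.62270109e-04 -9.99998708e-01]] 0.10431018233091804 0.5960281820419827
```

View pics/t1.png

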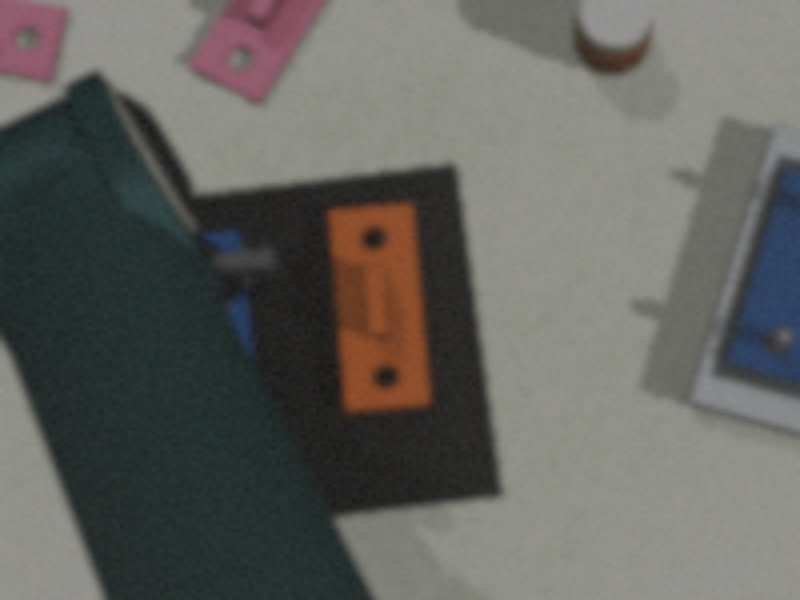

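View pics/s1.png

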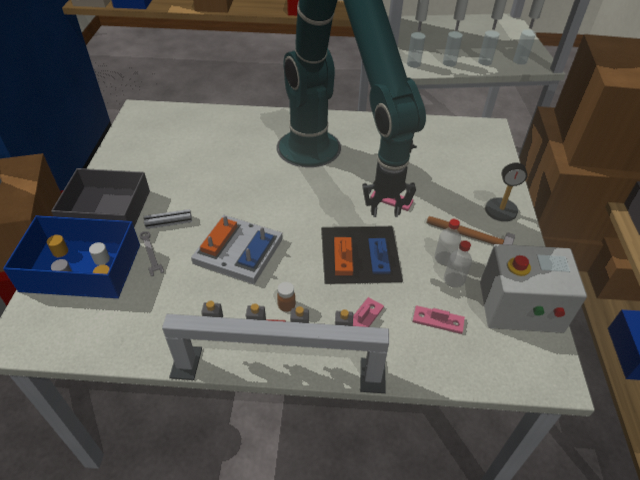

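Scene shows the open gripper above and behind the blue spare (380,195). The top view is blocked by the arm. Descend.

```bash
python3 -m jog '{"translation":[[0,-0.5,-40],[0,0,-40],[0,0,-30],[0,0,-20],[0,0,-12],[0,0,-6],[0,0,0],[0,0,0]],"turn":[[0,0,0],[0,0,0],[0,0,0],[0,0,0],[0,0,0],[0,0,0],[0,0,0],[0,0,0]],"claw":[0.6,0.6,0.6,0.6,0.6,0.6,0.6,0.6]}' 40
python3 - <<'E'
from h import *
im=cams.snapshot('scene');cv2.imwrite('pics/s2.png',cv2.resize(im[170:300,300:470,::-1],None,fx=4.5,fy=4.5,interpolation=cv2.INTER_CUBIC))
E
```

```text
time: 3.4
tool_pos: [515.9, 246.4, 24.1]
eef_rot: [[-0.102, 0.995, 0.001], [0.995, 0.102, 0.001], [0.001, 0.001, -1.0]]
wrist_force: [0.3, 0.2, -0.1]
finger_gap: 0.597
```

View pics/s2.png

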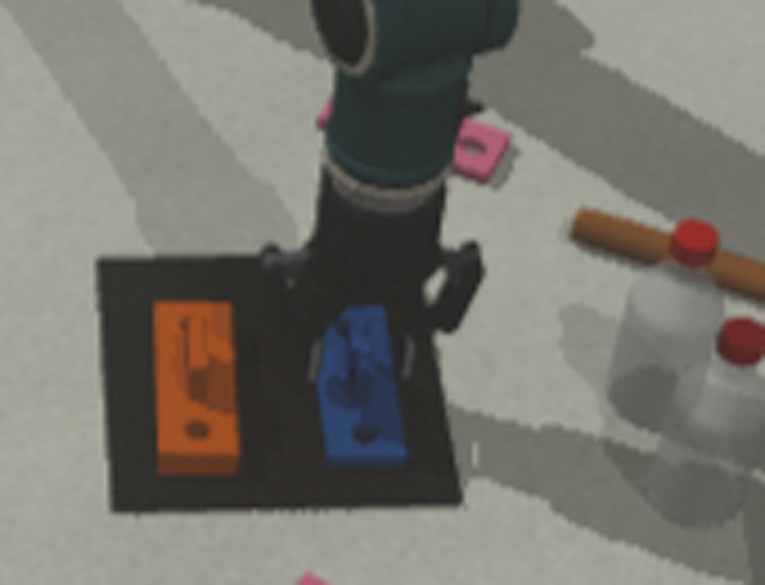

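The fingers (crop (315,360) and (405,355)) straddle the blue tab symmetrically. Close and lift.

```bash
python3 -m jog '{"translation":[[0,0,0],[0,0,0],[0,0,0],[0,0,0],[0,0,0],[0,0,0],[0,0,0],[0,0,0],[0,0,0],[0,0,0]],"turn":[[0,0,0],[0,0,0],[0,0,0],[0,0,0],[0,0,0],[0,0,0],[0,0,0],[0,0,0],[0,0,0],[0,0,0]],"claw":[0.3,0,0,0,0,0,0,0,0,0]}' 70
python3 -m jog '{"translation":[[0,0,10],[0,0,20],[0,0,30],[0,0,30],[0,0,30],[0,0,20],[0,0,0],[0,0,0]],"turn":[[0,0,0],[0,0,0],[0,0,0],[0,0,0],[0,0,0],[0,0,0],[0,0,0],[0,0,0]],"claw":[0,0,0,0,0,0,0,0]}'
python3 - <<'E'
from h import *
im=cams.snapshot('scene');cv2.imwrite('pics/s3.png',cv2.resize(im[150:300,300:470,::-1],None,fx=4,fy=4,interpolation=cv2.INTER_CUBIC))
E
```

```text
time: 4.7
tool_pos: [515.6, 246.2, 23.8]
eef_rot: [[-0.102, 0.995, 0.001], [0.995, 0.102, 0.0], [0.0, 0.001, -1.0]]
wrist_force: [-1.5, 0.2, 5.5]
finger_gap: 0.121
time: 5.7
tool_pos: [514.8, 245.8, 163.0]
eef_rot: [[-0.102, 0.995, -0.001], [0.995, 0.102, -0.0], [-0.0, -0.001, -1.0]]
wrist_force: [-1.3, -1.4, -2.9]
finger_gap: 0.121
```

View pics/s3.png

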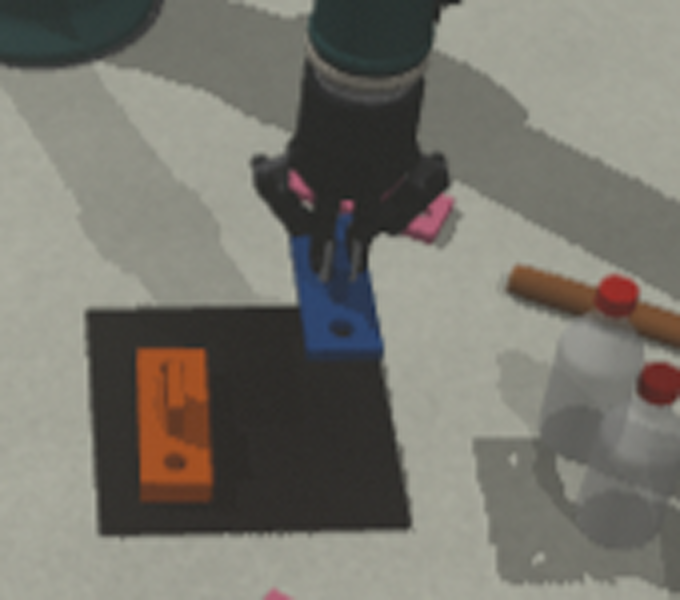

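```bash
python3 -m jog '{"translation":[[3,-30,0],[3,-45,0],[3,-45,0],[3,-45,0],[3,-45,0],[3,-45,0],[3,-45,0],[3,-35,0],[2,-19,-20],[0,0,-15]],"turn":[[0,0,-0.045],[0,0,-0.045],[0,0,-0.045],[0,0,-0.045],[0,0,-0.045],[0,0,-0.045],[0,0,-0.045],[0,0,-0.045],[0,0,-0.045],[0,0,-0.01]],"claw":[0,0,0,0,0,0,0,0,0,0]}'
python3 -m jog '{"translation":[[0,0,-8],[0,0,0],[0,0,0]],"turn":[[0,0,0],[0,0,0],[0,0,0]],"claw":[0,0,0]}'
python3 - <<'E'
from h import *
im=cams.snapshot('scene');np.save('s4.npy',im);cv2.imwrite('pics/s4.png',cv2.resize(im[180:290,180:300,::-1],None,fx=5,fy=5,interpolation=cv2.INTER_CUBIC))
im=cams.snapshot('top');np.save('t4.npy',im);cv2.imwrite('pics/t4.png',cv2.resize(im[180:300,340:460,::-1],None,fx=5,fy=5,interpolation=cv2.INTER_CUBIC))
s=bot.sense();print(s['tool_pos'],np.arctan2(s['eef_rot'][1,0],s['eef_rot'][0,0])-np.pi/2)
E
```

```text
time: 7.0
tool_pos: [540.0, -109.2, 126.0]
eef_rot: [[0.311, 0.95, -0.003], [0.95, -0.311, -0.0], [-0.001, -0.003, -1.0]]
wrist_force: [-0.1, -0.1, -2.4]
finger_gap: 0.127
time: 7.38
tool_pos: [541.8, -107.0, 120.5]
eef_rot: [[0.306, 0.952, 0.001], [0.952, -0.306, 0.0], [0.0, 0.0, -1.0]]
wrist_force: [0.1, -0.6, -1.5]
finger_gap: 0.121
[ 541.85563656 -107.43315265  120.85244801] -0.31180270892853246
```

View pics/s4.png

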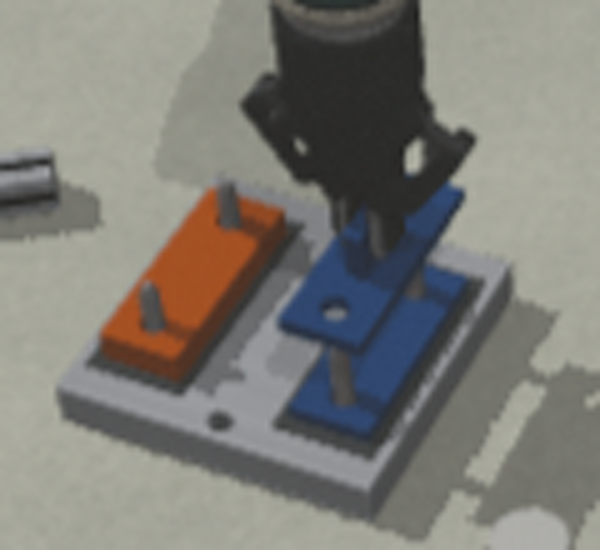

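View pics/t4.png

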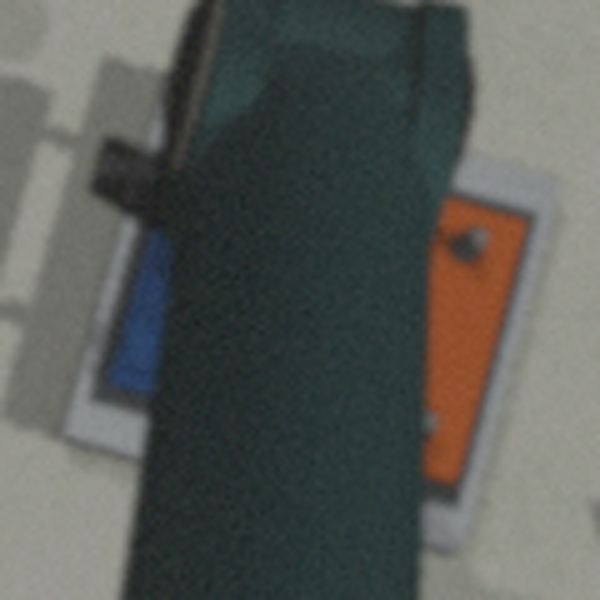

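```bash
cat > ov.py <<'E'
from fit import *
def circ(x,y,yaw,dx,r,z):
    cx,cy=x+dx*np.cos(yaw),y+dx*np.sin(yaw); t=np.linspace(0,6.283,24)
    return np.c_[cx+r*np.cos(t),cy+r*np.sin(t),0*t+z]
def rect(x,y,yaw,z,lx=130,ly=50): 
    b=box(x,y,yaw,z,z,lx,ly); return [b[0],b[1],b[3],b[2]]
def crop(im,n,x0,y0,x1,y1,f,items,out=None):
    a=cv2.resize(im[y0:y1,x0:x1,::-1],None,fx=f,fy=f,interpolation=cv2.INTER_CUBIC)
    for P,c in items:
        p=(proj(P,n)-[x0,y0]+.5)*f
        cv2.polylines(a,[np.round(p*16).astype(np.int32)],True,c,1,cv2.LINE_AA,4)
    if out: cv2.imwrite(out,a)
    return a
E
python3 - <<'E'
from ov import *
ims=dict(np.load('ims.npz'))
f=(541.1,-108.4,-.3124); g=(541.6,-107.8,-.312)
R=(0,0,255);C=(255,255,0);Y=(0,255,255)
it=[(circ(*f,d,r,z),c) for d in(45,-45) for r,z,c in((6,40,C),(6,74,Y),(2.5,82,R))]
a=[]
for d in(45,-45):
    for n in("top","scene"):
        p=proj([circ(*f,d,0,60)[0]],n)[0].astype(int)
        x=np.hstack([crop(ims[n],n,p[0]-12,p[1]-12,p[0]+13,p[1]+13,8,it), crop(ims[n],n,p[0]-12,p[1]-12,p[0]+13,p[1]+13,8,[])]); a.append(x)
cv2.imwrite('pics/p1.png',np.vstack([np.hstack(a[:2]),np.hstack(a[2:])]))
s=np.load('s4.npy')
it=[(rect(*g,112.5),Y),(circ(*g,45,8,112.5),Y),(rect(*g,102.5),C),(rect(*g,144.5,44,12),R)]
crop(s,'scene',225,205,285,260,10,it,'pics/p2.png')
E
```

```text
(no output)
```

View pics/p1.png

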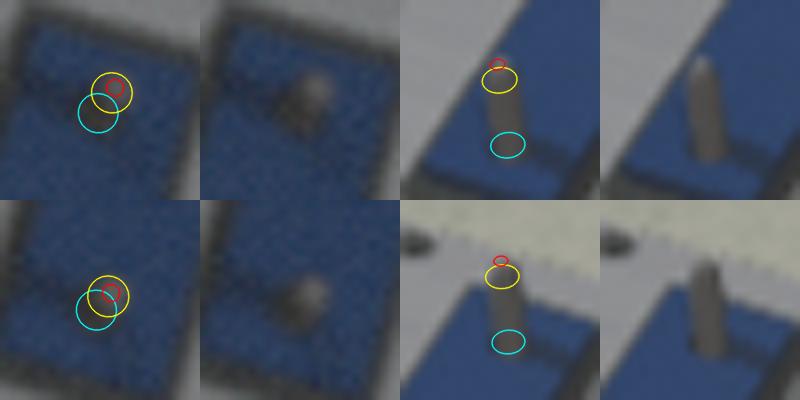

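View pics/p2.png

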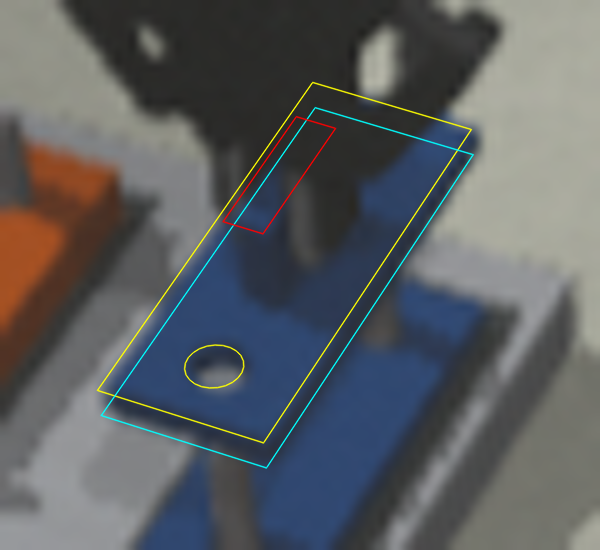

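The plate sits over the pins, level and aligned, with holes within about 2 mm of the pins in both views. Descend carefully and watch the force.

```bash
python3 -m jog '{"translation":[[0,-0.8,-8],[0,0,-8],[0,0,-3],[0,0,-3],[0,0,-2],[0,0,0]],"turn":[[0,0,0],[0,0,0],[0,0,0],[0,0,0],[0,0,0],[0,0,0]],"claw":[0,0,0,0,0,0]}'
python3 - <<'E'
from ov import *
s=bot.sense();print(s['tool_pos'],s['wrist_force'],s['ft_torque'])
im=cams.snapshot('scene');crop(im,'scene',215,190,290,265,8,[],'pics/s5.png')
E
```

```text
time: 8.22
tool_pos: [541.3, -108.8, 96.2]
eef_rot: [[0.308, 0.951, -0.0], [0.951, -0.308, 0.0], [0.0, -0.0, -1.0]]
wrist_force: [-0.3, 1.0, -1.7]
finger_gap: 0.121
[ 541.31761272 -108.7991486    96.21862049] [-0.28944661  0.95986929 -1.74623881] [-0.00577593 -0.04966294  0.02733541]
```

View pics/s5.png

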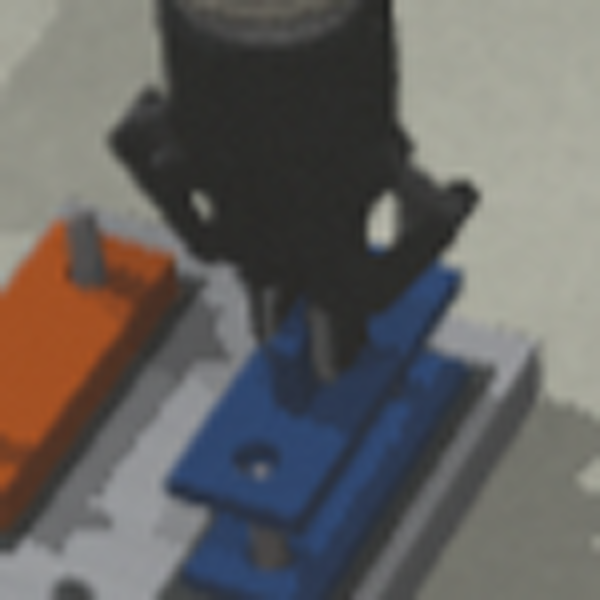

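```bash
python3 -m jog '{"translation":[[0,0,-2],[0,0,-2],[0,0,-3],[0,0,-3],[0,0,-3],[0,0,0]],"turn":[[0,0,0],[0,0,0],[0,0,0],[0,0,0],[0,0,0],[0,0,0]],"claw":[0,0,0,0,0,0]}'
python3 - <<'E'
from ov import *
s=bot.sense();print(s['tool_pos'],s['wrist_force'],s['ft_torque'])
im=cams.snapshot('scene');crop(im,'scene',215,190,290,265,8,[],'pics/s6.png')
E
```

```text
time: 9.02
tool_pos: [541.1, -108.8, 82.9]
eef_rot: [[0.308, 0.951, -0.001], [0.951, -0.308, 0.0], [-0.0, -0.001, -1.0]]
wrist_force: [0.0, 0.2, -2.5]
finger_gap: 0.125
[ 541.11803838 -108.75434786   82.94138807] [ 0.0389247   0.24839275 -2.49686609] [-0.02812512  0.04221896  0.00039055]
```

View pics/s6.png

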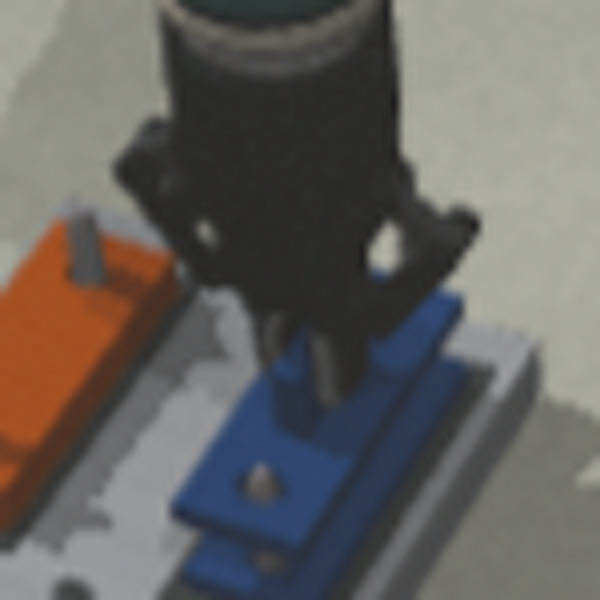

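The pin tip is coming through the hole at crop (262,482) with no side force. Continue.

```bash
python3 -m jog '{"translation":[[0,0,-4],[0,0,-4],[0,0,-4],[0,0,-4],[0,0,-3],[0,0,-2],[0,0,0],[0,0,0]],"turn":[[0,0,0],[0,0,0],[0,0,0],[0,0,0],[0,0,0],[0,0,0],[0,0,0],[0,0,0]],"claw":[0,0,0,0,0,0,0,0]}'
```

```text
time: 10.07
tool_pos: [541.4, -108.8, 62.4]
eef_rot: [[0.308, 0.951, 0.0], [0.951, -0.308, -0.0], [0.0, 0.0, -1.0]]
wrist_force: [0.2, 0.9, -2.4]
finger_gap: 0.126
```

```bash
python3 -m jog '{"translation":[[0,0,-1],[0,0,-1],[0,0,0],[0,0,0]],"turn":[[0,0,0],[0,0,0],[0,0,0],[0,0,0]],"claw":[0,0,0,0]}'
```

```text
time: 10.58
tool_pos: [541.4, -108.8, 60.3]
eef_rot: [[0.308, 0.951, 0.0], [0.951, -0.308, -0.0], [0.0, 0.0, -1.0]]
wrist_force: [0.0, -0.4, -1.6]
finger_gap: 0.124
```

```bash
python3 -m jog '{"translation":[[0,0,-1],[0,0,-1],[0,0,-0.5],[0,0,0],[0,0,0]],"turn":[[0,0,0],[0,0,0],[0,0,0],[0,0,0],[0,0,0]],"claw":[0,0,0,0,0]}'
python3 - <<'E'
from ov import *
im=cams.snapshot('scene');crop(im,'scene',215,190,290,265,8,[],'pics/s7.png')
E
```

```text
time: 11.2
tool_pos: [541.4, -108.8, 57.8]
eef_rot: [[0.308, 0.951, 0.0], [0.951, -0.308, 0.0], [0.0, 0.0, -1.0]]
wrist_force: [-1.2, -0.4, -2.0]
finger_gap: 0.124
```

View pics/s7.png

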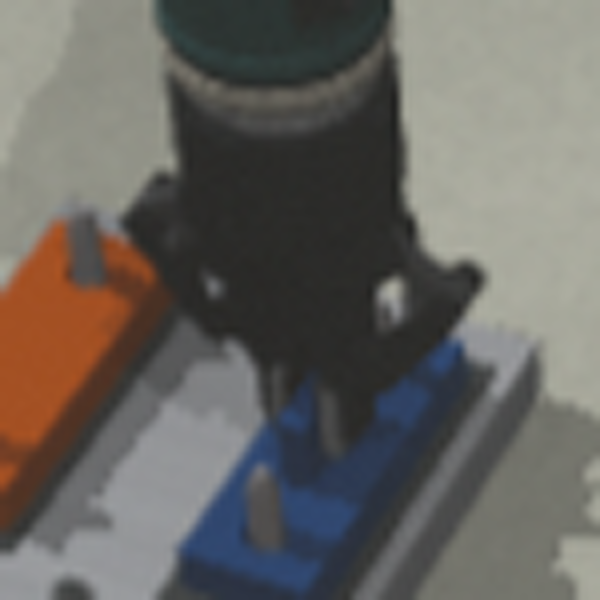

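Almost down; step until contact shows in the force.

```bash
python3 -m jog '{"translation":[[0,0,-0.5],[0,0,-0.5],[0,0,0],[0,0,0]],"turn":[[0,0,0],[0,0,0],[0,0,0],[0,0,0]],"claw":[0,0,0,0]}'
```

```text
time: 11.75
tool_pos: [541.4, -108.8, 57.7]
eef_rot: [[0.308, 0.951, 0.0], [0.951, -0.308, 0.0], [0.0, 0.0, -1.0]]
wrist_force: [-3.3, 0.5, 8.2]
finger_gap: 0.125
```

Contact: +10 N at the expected height. Release and rise.

```bash
python3 -m jog '{"translation":[[0,0,0],[0,0,0],[0,0,0],[0,0,0],[0,0,0],[0,0,0]],"turn":[[0,0,0],[0,0,0],[0,0,0],[0,0,0],[0,0,0],[0,0,0]],"claw":[0.2,0.35,0.5,0.5,0.5,0.5]}'
python3 -m jog '{"translation":[[0,0,5],[0,0,15],[0,0,30],[0,0,40],[0,0,50],[-10,40,20],[-20,55,0],[-20,55,0],[-20,55,0],[0,0,0]],"turn":[[0,0,0],[0,0,0],[0,0,0],[0,0,0],[0,0,0],[0,0,0],[0,0,0],[0,0,0],[0,0,0],[0,0,0]],"claw":[0.5,0.5,0.5,0.5,0.5,0.5,0.5,0.5,0.5,0.5]}'
python3 - <<'E'
from ov import *
im=cams.snapshot('scene');np.save('s8.npy',im);cv2.imwrite('pics/s8f.png',im[:,:,::-1])
a=crop(im,'scene',185,205,290,285,4,[])
t=cams.snapshot('top');np.save('t8.npy',t)
b=crop(t,'top',345,190,450,290,4,[])
b=cv2.copyMakeBorder(b,0,0,0,0,0);a=cv2.copyMakeBorder(a,0,b.shape[0]-a.shape[0],0,0,0)
cv2.imwrite('pics/e8.png',cv2.resize(np.hstack([a,b]),None,fx=.95,fy=.95))
cv2.imwrite('pics/t8f.png',t[:,:,::-1])
E
```

```text
time: 12.5
tool_pos: [541.4, -108.8, 56.8]
eef_rot: [[0.308, 0.951, 0.0], [0.951, -0.308, -0.0], [-0.0, 0.0, -1.0]]
wrist_force: [-0.3, 0.5, 0.7]
finger_gap: 0.498
time: 13.75
tool_pos: [469.9, 100.7, 217.9]
eef_rot: [[0.3, 0.954, 0.001], [0.954, -0.3, 0.002], [0.002, 0.0, -1.0]]
wrist_force: [0.4, -0.6, 1.1]
finger_gap: 0.499
```

View pics/e8.png

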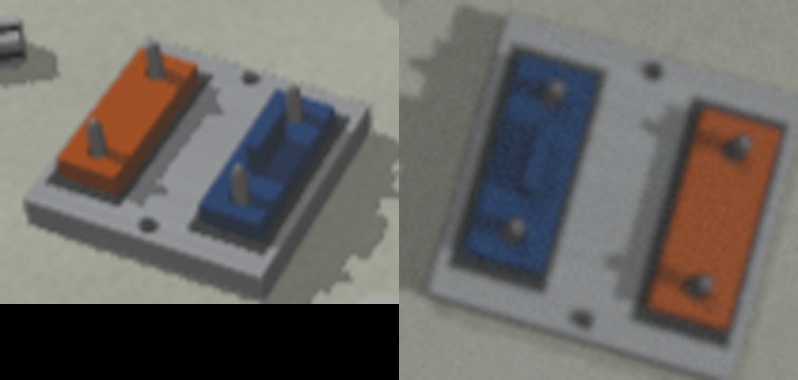

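View pics/t8f.png

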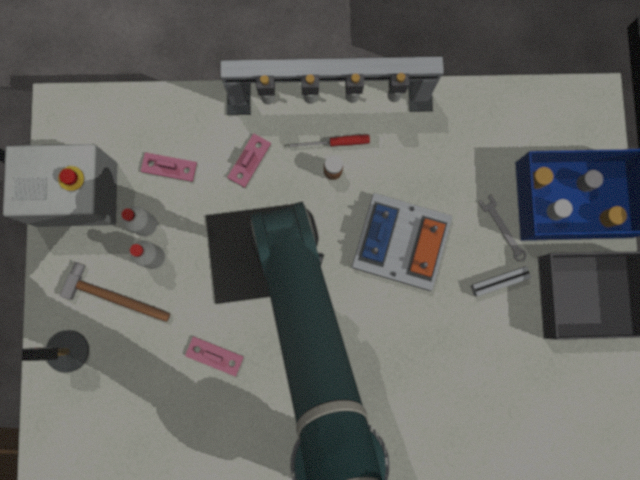

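```bash
python3 - <<'E'
from fit import *
ims={'top':np.load('t8.npy')}
print(fitplate(ims,{'top':(350,190,402,280)},'b',40,10,[541,-108.4,-.31]))
o=dict(np.load('ims.npz'))
for k,i in(('before',o['scene']),('after',np.load('s8.npy'))):
    m=mask(i,'o'); 
    for w in((325,228,361,284),(192,208,246,268)): print(k,np.argwhere(m[w[1]:w[3],w[0]:w[2]]).mean(0)[::-1]+w[:2])
E
```

```text
(array([ 5.40898165e+02, -1.08687882e+02, -3.18297358e-01]), np.float64(41.84375))
before [342.92205882 255.51617647]
before [218.19711538 236.81730769]
after [342.92228739 255.52639296]
after [218.32380952 236.72698413]
```

View pics/s8f.png

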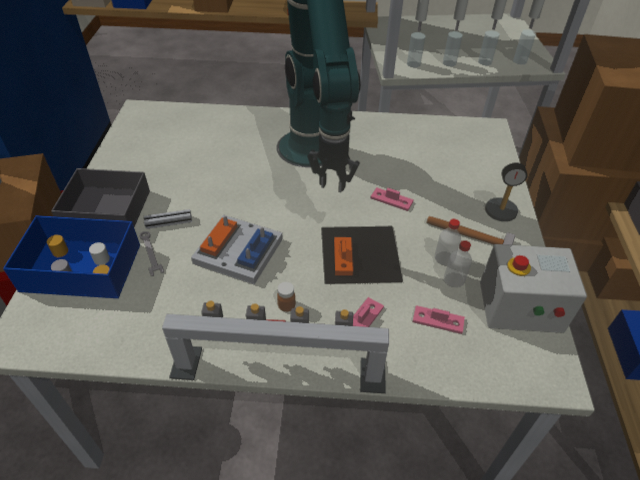

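The blue spare sits on both pins in the scene view (258,245), the orange spare is unmoved (343,255), and the gripper is clear at (335,165).

```bash
python3 -c "
from station import job
print(job.job_done())"
```

```text
the job is handed in; nothing more can be done
None
```

The blue spare packer now lies over both pins of the lower (left) seat, on top of the fitted blue packer. I let go, moved the arm clear, and handed the job in about 14 s into the 51 s allowed.

- **Fit:** the plate slid down the pins without side force. It touched down with about 10 N at the expected height.
- **Position:** the last top-view fit puts the spare within 0.5 mm and 0.006 rad of where the fitted blue packer was at the start. That packer is now covered, so I could not measure it again directly.
- **Flatness:** I judged it level from the pictures only.
- **Everything else:** in the scene view, neither orange packer moved by more than 0.2 px. The bystanders look unmoved.
- **Disagreement:** before moving anything, the top and scene cameras differed by up to about 4 mm in x on the two blue plates. I went by the top view, and the insertion showed no sign of misalignment.

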